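# Hang the tool bin on the slatwall

### The arm

A 6-joint arm with a two-finger parallel gripper is mounted at the origin on the work surface. World frame = base frame: x ahead of the robot, y to its left, z up, the work surface at z = 0. Lengths are in mm, angles in rad, forces in N, time in s.
With the tool pointing down it reaches from about 425 to 925 mm from the base axis. Payload 12.5 kg.
Tool frame: the origin (TCP) lies at the very end of the fingers, on their centre line; the grasp point (between the pads) lies 19 mm behind it; z points along the fingers, y is the line along which they close (so a half turn about z gives the same grasp; the last joint's range is limited). The gripper opens to 85 mm and grips with 20 to 120 N. Pads are 22 mm wide; open, the fingers measure 114 mm over their backs; the gripper's body (76 mm by 85 mm) begins 54 mm behind the grasp point. The pads swing forward as they close: fully open they stand 13 mm farther back than shut.
Start: joints at [-1.419, 0.491, 1.559, -0, 1.092, -0.106], TCP at [159.368, -604.356, 231.327] pointing down, gripper open.
Joint ranges: [-3.1, 3.1], [-0.84, 2.19], [0.05, 2.79], [-1.13, 4.28], [0.06, 2.93], [-2.69, 2.69]. Speed limits (rad/s): [2.22, 2.22, 2.79, 3.14, 3.14, 3.14].

### API

Orientations are given as a rotation vector (axis times angle).
In Python, from station import readout, viewer, arm gives the robot as it stands.
- The arm moves only by the tool jog_arm, never from a script. Its argument "increments" is a list that holds one entry, the list of rows, each a list of 7 numbers: the shift along the world's x, y, z in units of 50 mm (1.0 is 50 mm), then the turn, a rotation vector about the world's x, y, z in units of 6 degrees (1.0 is 6 degrees), then the finger opening in mm, from 0 to 85.4. A call has 1 to 12 rows; each row shifts and turns the commanded pose from where the row before left it; what a row does not reach is not made up. A row lasts 1/10 s, in which the tool goes at most 50 mm and 8.59 degrees, less where a joint would pass 70% of its speed; a pose out of reach is approached as far as the arm can. A call is refused whole if a number of a shift passes 1 or a number of a turn 1, either way. A call with a gripper value outside its range is refused whole. The fingers move at their own pace and stop on an object; "newtons" is the grip in N (left out, the last holds). Time passes only in rows, so rows that do not move let the fingers close. It gives the time, the measured TCP pose, the force, the opening and the grip force at its end, in the units of the state.
- readout.observe(): the state, without advancing time (a new reading comes with each control period).
- viewer.grab_frame(name): name is "scene" or "top"; returns a dict with "image" (480x640x3 uint8, red, green, blue), "intrinsics" (3x3 intrinsics, pixels), "R" (3x3) and "t" (3): a world point X has camera coordinates R X + t. Camera axes: x right, y down, z forward; pixel columns grow to the right and rows downward; lengths in mm; the calibration is good to about 2 mm. A picture is of the moment at which its call begins. There is no depth.
- arm.job_done(): hands the job in; it is judged then, once.
The state is a dict: "clock": time; "qpos": joint angles; "qvel": joint speeds; "tau": joint torques, N m; "eef_pos": TCP position; "eef_rot": TCP orientation; "force": force on the tool from outside, world axes, zero at the start; "moment": the same for the moment, N m; "grip_width": opening from 0.0 (shut) to 1.0 (fully open); "grip_force": force on a finger pad.
Only numpy, scipy, OpenCV 4.12 (cv2) and the standard library are available. Lean on these libraries where they do the work, as an engineer would, in place of code of your own. Each camera call takes 0.05 s, during which the arm holds its last target. There are 200 camera calls.

### The job

Hang the empty yellow bin on the slatwall panel, in the clear part of the top groove beside the blue bin that already hangs there: tip its front up, work the lip on its back into the groove, then lower the front until the bin is fully home and hangs straight against the panel, press it down with about a kilogram of push to make sure that it has seated, and only then let go. Feel your way in, never pushing with much more than that, and leave the blue bin and the other things alone.

Things in the scene. Friction and masses are not known exactly. Their poses are not given: they have to be found in the camera images.
- stand: Fixed stand of a counter-top slatwall. Origin: in the plane of the panel's front face, mid-width, table height; x into the panel (bins hang on its -x side), y along the grooves, z up. Panel 360 wide, 24 thick, of light wood, clamped on two posts at a height that is not measured: its top groove's sill is 202 to 218 above the table. Feet 6 high at y = +-130 reach 65 in front. Push on panel: 25 N at most.
- groove_mid (a point): Reference on the stand, axes as the stand's: the panel's face, mid-width, 210 above the table, where the top groove's sill would be at the middle clamp height (it is up to 8 higher or lower). Groove mouth 13 high over the sill; panel's top edge 52 above the sill; skin 5 thick; cavity behind it 14 deep, 10 beyond the mouth up and down. A blue bin fills y = 87 to 143; the groove is clear from y = -180 to 80.
- bin_center (a point): Loose yellow plastic bin (0.13 to 0.22 kg), open top, standing on the table. Point at mid-width, 27.5 above its underside. x points to its back (the side that goes on the panel), z up. 56 wide in y (grasp here, across the sides), 87 deep: front at x = -45, flat back plate at x = +42. Sides 3 thick, 58 high over x = -21 to 39, 36 high nearer the front.
- bin_lip (a point): On the yellow bin, mid-width: the corner where its back plate meets the underside of its lip, at (42, 0, +41.5) from bin_center, 69 above the underside. The lip runs 10 back from here (3 thick, 56 wide) and its last 3 turn up as a flange that ends 16 above this point, 7 clear behind the plate. It enters with the front tipped up about 46 degrees. Home, this point is on the sill, 0 to 2 in front of the face.
- sprayer: Purple spray bottle, 68 across, 182 high, standing on the table. Origin: centre of its underside. Leave alone.
- scissors: Scissors with yellow handles, 175 long, lying flat on the table. Origin: the pivot, at table height; x towards the blades. Leave alone.
- basket: Small straw basket with an arched handle, 100 across, 110 high, on the table. Origin: centre of its underside. Leave alone.
There are look-alikes about, which are no part of the job. Of the things shaped like the part that bears bin_center, the yellow one is meant.

How it is judged (in metres and radians):
On the way:
1. the bin, still held by the fingers, sits level with its lip in the top groove and is pressed onto the panel with more than 5 N (x of bin_lip in the frame of groove_mid between -0.0045 and 0.002 m and z of bin_lip in the frame of groove_mid between -0.0105 and 0.0105 m and y of bin_lip in the frame of groove_mid between -0.152 and 0.059 m and angle between the z axis of bin_center and the z axis of groove_mid, either way round below 0.07 rad and angle between the y axis of bin_center and the y axis of groove_mid, either way round below 0.06 rad and contact force between the fingers and bin above 1 N and contact force between bin and stand above 5 N), for 0.2 s.
At the end, for the whole second after the job is handed in: The yellow bin hangs at rest by its lip in the clear part of the top groove, released: lip corner on the sill (199.5 to 220.5 mm above the table) and 4.5 mm before to 2 mm behind the panel's face, upright within 4 degrees, square to the panel within 3.4 degrees (x of bin_lip in the frame of groove_mid between -0.0045 and 0.002 m and z of bin_lip in the frame of groove_mid between -0.0105 and 0.0105 m and y of bin_lip in the frame of groove_mid between -0.152 and 0.059 m and angle between the z axis of bin_center and the z axis of groove_mid, either way round below 0.07 rad and angle between the y axis of bin_center and the y axis of groove_mid, either way round below 0.06 rad and linear speed of bin below 0.02 m/s and contact force between the fingers and bin below 0.1 N and contact force between bin and stand above 0.5 N); the robot touches nothing.
It fails at once if the bin is forced against the panel (more than 25 N) (contact force between bin and stand above 25 N).
It fails at once if the robot itself pushes on the panel, its stand or the blue bin (more than 25 N) (contact force between any of the fingers, the arm and stand above 25 N).
It fails at once if the sprayer, scissors or basket is moved by more than 20 mm (distance of any of sprayer, scissors, basket from where it was at the start of the episode above 0.02 m).
It also fails if it takes over 64 s, if anything falls off the work surface, if the arm or the gripper's body presses on something with over 40 N, if the wrist force passes 120 N, or if a joint passes its speed limit or range.

## Working session

There is one attempt and no reset: what is moved stays moved. The work goes in short steps, Python scripts to look and compute and a tool call to move; the robot and the scene stay as the last step left them, time stands still between calls to the robot, and variables do not carry over. Pictures are saved under pics/ and viewed, at most 10 in all, crops included, and the job is handed in when it is done.

Besides the shell and the picture viewer there is one more tool, called after ">>>" by a JSON object that holds its "method" and its "body", one argument or row to a line. jog_arm: Moves the arm, as the interface text tells. Its arguments: {"type":"object","properties":{"increments":{"type":"array","items":{"type":"array","items":{"type":"array","items":{"type":"number"}}}},"newtons":{"type":"number"}},"required":["increments"]}

```bash
ls; mkdir -p pics; python3 - <<'E'
from station import readout, viewer
import cv2, json, numpy as np
for n in ("scene","top"):
    f=viewer.grab_frame(n)
    cv2.imwrite(f"pics/{n}0.png",f["image"][:,:,::-1])
    np.savez(f"{n}0.npz",**f); print(n,np.round(f["R"],4).tolist(),np.round(f["t"],1),f["intrinsics"])
print(readout.observe())
E
```

```text
pics
scene [[-0.362, 0.9321, -0.0164], [0.6738, 0.2495, -0.6955], [-0.6442, -0.2628, -0.7183]] [ 241.7 -223.3 1469.9] [[447.23445752   0.         321.55616822]
 [  0.         447.23445752 244.2808929 ]
 [  0.           0.           1.        ]]
top [[-0.0264, -0.9995, -0.0196], [-0.9931, 0.0285, -0.114], [0.1145, 0.0164, -0.9933]] [ -42.6  495.4 1496.1] [[554.92427749   0.         317.61045496]
 [  0.         554.92427749 241.90903203]
 [  0.           0.           1.        ]]
{'clock': 0.1, 'qpos': array([-1.41858243e+00,  4.91508497e-01,  1.55937331e+00, -9.52261126e-07,
        1.09170260e+00, -1.05609865e-01]), 'qvel': array([-2.67068182e-05, -1.74359340e-03,  3.06275689e-04, -9.97802868e-04,
       -1.33250302e-03, -5.49359104e-04]), 'tau': array([ 4.04251899e-03, -6.19445729e+01, -2.62025589e+01, -5.19183936e-05,
        2.88722622e-03,  6.45264961e-06]), 'eef_pos': array([ 159.34715041, -604.14759359,  230.78568264]), 'eef_rot': array([-3.11454153e+00, -4.03741067e-01,  3.76126654e-05]), 'force': array([0.49912911, 0.27775694, 0.62233772]), 'moment': array([-0.00236551, -0.01612024,  0.00613752]), 'grip_force': 0.0, 'grip_width': 0.9972293514363271}
```

View pics/scene0.png

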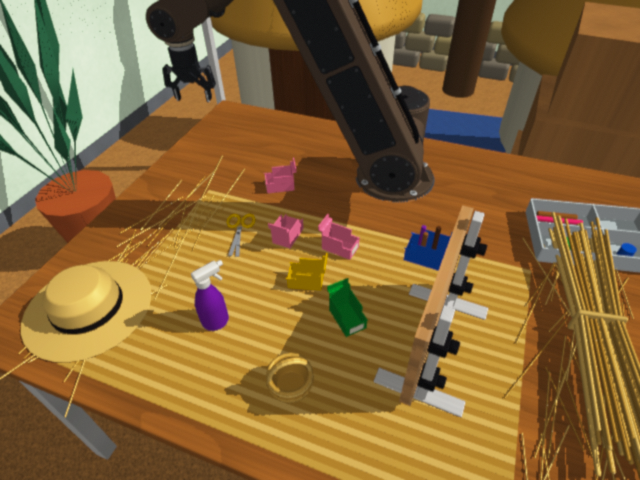

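View pics/top0.png

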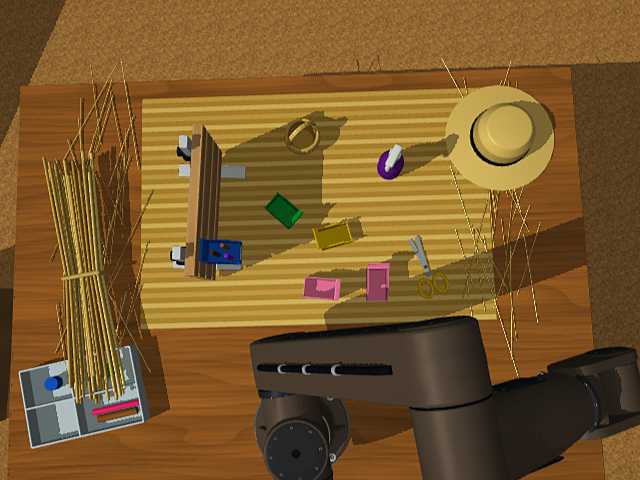

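The panel stands at left in the top view (cols 190-220), with the blue bin at (221,250). The yellow bin is at (333,235), its back toward the panel. I'll enlarge both views.

```bash
python3 - <<'E'
import cv2
a=cv2.imread('pics/top0.png')[115:290,160:370]; cv2.imwrite('pics/topc.png',cv2.resize(a[:,:,:],None,fx=3.4,fy=3.4,interpolation=cv2.INTER_CUBIC))
a=cv2.imread('pics/scene0.png')[200:420,270:500]; cv2.imwrite('pics/scenec.png',cv2.resize(a,None,fx=2.7,fy=2.7,interpolation=cv2.INTER_CUBIC))
E
```

```text
(no output)
```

View pics/topc.png

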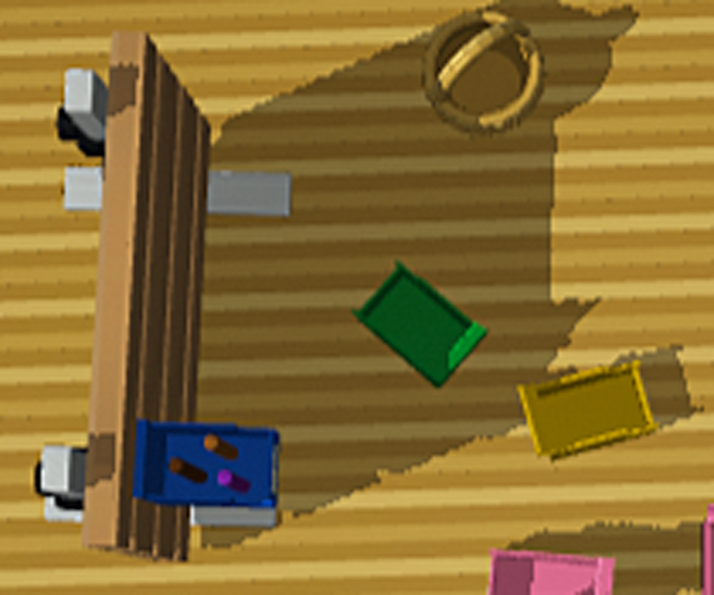

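View pics/scenec.png

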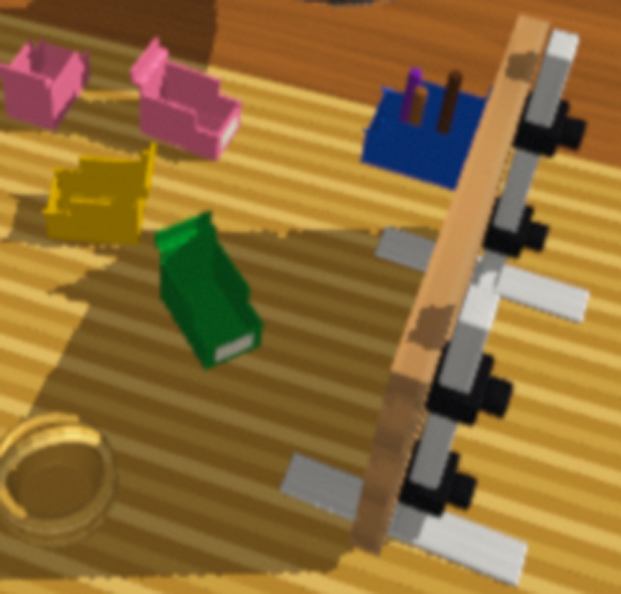

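```bash
cat > cam.py <<'E'
import numpy as np
from scipy.optimize import least_squares
C={n:np.load(f'{n}0.npz') for n in('scene','top')}
def proj(n,X):
    c=C[n];q=c['R']@X+c['t'];p=c['intrinsics']@q;return p[:2]/p[2]
def body(p,X):  # p: x,y,yaw
    c,s=np.cos(p[2]),np.sin(p[2]);return np.array([p[0]+c*X[0]-s*X[1],p[1]+s*X[0]+c*X[1],X[2]])
def tc(a,b):return (a+.5)/3.4-.5+160,(b+.5)/3.4-.5+115
def sc(a,b):return (a+.5)/2.7-.5+270,(b+.5)/2.7-.5+200
E
python3 - <<'E'
from cam import *
np.set_printoptions(precision=2,suppress=True)
T,S='top','scene'
P=[(T,tc(113,31),(24,-180,'h')),(T,tc(146,32),(0,-180,'h')),(T,tc(83,545),(24,180,'h')),(T,tc(117,548),(0,180,'h')),
(T,tc(290,194),(-65,-130,6)),
(S,sc(520,15),(0,180,'h')),(S,sc(549,20),(24,180,'h')),(S,sc(392,373),(0,-180,'h')),(S,sc(426,379),(24,-180,'h')),(S,sc(289,470),(-65,-130,4))]
def r(p):
    return np.concatenate([proj(n,body(p,(X[0],X[1],p[3]+52 if X[2]=='h' else X[2])))-np.array(uv) for n,uv,X in P])
s=least_squares(r,[600,300,1.57,210],loss='soft_l1');print(s.x);print(r(s.x).reshape(-1,2))
B=[(T,tc(519,385),(52,-28,85)),(T,tc(541,459),(52,28,85)),(T,tc(638,361),(-45,-28,36)),(T,tc(655,428),(-45,28,36)),
(S,sc(45,236),(-45,-28,0)),(S,sc(137,243),(42,-28,0)),(S,sc(155,147),(52,28,85))]
def r(p): return np.concatenate([proj(n,body(p,X))-np.array(uv) for n,uv,X in B])
s=least_squares(r,[500,-50,1.7],loss='soft_l1');print(s.x);print(r(s.x).reshape(-1,2))
E
```

```text
[576.71 214.88   1.51 214.97]
[[ 0.35  0.09]
 [ 0.67  0.04]
 [ 0.31  0.07]
 [ 0.65 -0.49]
 [ 0.8  -0.05]
 [ 0.24 -0.53]
 [ 0.77  0.55]
 [ 0.17 -1.48]
 [ 1.87  1.44]
 [-0.22  0.09]]
[ 510.38 -103.26    1.81]
[[ 0.75  0.02]
 [-0.12 -1.49]
 [ 0.37  0.18]
 [ 0.93  0.04]
 [ 1.26  0.31]
 [ 0.63  0.8 ]
 [ 0.22 -1.88]]
```

```bash
python3 - <<'E'
from cam import *
np.set_printoptions(precision=1,suppress=True)
def ray(n,u,v,z):
    c=C[n];d=c['R'].T@np.linalg.inv(c['intrinsics'])@[u,v,1];o=-c['R'].T@c['t'];return o+d*(z-o[2])/d[2]
print('sprayer',ray('scene',213,318,10),ray('top',390,165,50),ray('top',396,150,182))
print('basket',ray('top',*tc(482,75),30),ray('scene',290,380,20))
print('scis',ray('top',428,262,0))
print('green',ray('top',*tc(420,325),30))
print('pink',ray('top',377,282,30),ray('top',322,288,30))
from scipy.spatial.transform import Rotation as R
# tool targets: bin yaw b, tilt phi: tool z = cos*(-z)+sin*binx ; tool y = bin -y or +y
for b,g in((1.81,'pick'),(1.51,'home')):
    bx=np.array([np.cos(b),np.sin(b),0]);by=np.array([-np.sin(b),np.cos(b),0])
    ph=np.radians(46);tz=np.sin(ph)*bx-[0,0,np.cos(ph)];ty=-by;tx=np.cross(ty,tz)
    print(g,R.from_matrix(np.c_[tx,ty,tz]).as_rotvec())
E
```

```text
sprayer [ 704.3 -266.6   10. ] [ 698.  -260.7   50. ] [ 702.5 -261.4  182. ]
basket [792.  -18.7  30. ] [790.1 -24.2  20. ]
scis [ 432.3 -360.5    0. ]
green [584.6  36.5  30. ]
pink [ 379.6 -214.5   30. ] [367.4 -64.9  30. ]
pick [-1.5 -1.9 -0.6]
home [-1.8 -1.7 -0.8]
```

```bash
cat > plan.py <<'E'
import numpy as np
from scipy.spatial.transform import Rotation as R
from station import readout
np.set_printoptions(precision=4,suppress=True)
def toolR(b,ph):
    """tool for bin yaw b, lean ph (deg) in world: tool z = sin*binx - cos*z"""
    bx=np.array([np.cos(b),np.sin(b),0]);by=np.array([-np.sin(b),np.cos(b),0]);ph=np.radians(ph)
    tz=np.sin(ph)*bx-[0,0,np.cos(ph)];return np.c_[np.cross(-by,tz),-by,tz]
def delta(pos,Rt,n,s=None):
    s=s or readout.observe();Rn=R.from_rotvec(s['eef_rot']).as_matrix()
    d=(np.array(pos)-s['eef_pos'])/50; v=np.degrees(R.from_matrix(Rt@Rn.T).as_rotvec())/6
    print('mm',d*50,'deg',v*6,'| per row x',n,':',np.r_[d,v]/n)
def show():
    s=readout.observe();print('t',s['clock'],'q',s['qpos'],'pos',s['eef_pos'],'F',s['force'],'M',s['moment'],'grip',s['grip_width']*85.4,s['grip_force']);return s
E
python3 - <<'E'
from plan import *
delta((527,-174,300),toolR(1.81,46),20)
E
```

```text
mm [367.6528 430.1476  69.2143] deg [ 43.5455 -25.9869  83.6792] | per row x 20 : [ 0.3677  0.4301  0.0692  0.3629 -0.2166  0.6973]
```

>>> {"method": "jog_arm", "body": {
  "increments": [
    [[0.37, 0.43, 0.07, 0.363, -0.217, 0.697, 85], [0.37, 0.43, 0.07, 0.363, -0.217, 0.697, 85], [0.37, 0.43, 0.07, 0.363, -0.217, 0.697, 85], [0.37, 0.43, 0.07, 0.363, -0.217, 0.697, 85], [0.37, 0.43, 0.07, 0.363, -0.217, 0.697, 85], [0.37, 0.43, 0.07, 0.363, -0.217, 0.697, 85], [0.37, 0.43, 0.07, 0.363, -0.217, 0.697, 85], [0.37, 0.43, 0.07, 0.363, -0.217, 0.697, 85], [0.37, 0.43, 0.07, 0.363, -0.217, 0.697, 85], [0.37, 0.43, 0.07, 0.363, -0.217, 0.697, 85]]
  ]
}}

```text
clock: 1.1
eef_pos: [344.9, -388.4, 266.3]
eef_rot: [-2.434, -1.333, -0.38]
force: [-0.4, 0.3, 0.4]
grip_width: 0.993
grip_force: 0.0
```

>>> {"method": "jog_arm", "body": {
  "increments": [
    [[0.37, 0.43, 0.07, 0.363, -0.217, 0.697, 85], [0.37, 0.43, 0.07, 0.363, -0.217, 0.697, 85], [0.37, 0.43, 0.07, 0.363, -0.217, 0.697, 85], [0.37, 0.43, 0.07, 0.363, -0.217, 0.697, 85], [0.37, 0.43, 0.07, 0.363, -0.217, 0.697, 85], [0.37, 0.43, 0.07, 0.363, -0.217, 0.697, 85], [0.37, 0.43, 0.07, 0.363, -0.217, 0.697, 85], [0.37, 0.43, 0.07, 0.363, -0.217, 0.697, 85], [0.37, 0.43, 0.07, 0.363, -0.217, 0.697, 85], [0.37, 0.43, 0.07, 0.363, -0.217, 0.697, 85], [0, 0, 0, 0, 0, 0, 85], [0, 0, 0, 0, 0, 0, 85]]
  ]
}}

```text
clock: 2.3
eef_pos: [529.4, -174.0, 300.8]
eef_rot: [-1.504, -1.913, -0.639]
force: [0.2, -0.7, 0.9]
grip_width: 0.993
grip_force: 0.0
```

```bash
python3 - <<'E'
from plan import *
show()
delta((527,-174,102),toolR(1.81,46),10)
E
```

```text
t 2.3 q [-0.6499  0.5677  1.4416  0.4832  1.7834 -0.9467] pos [ 529.4024 -174.0482  300.7846] F [ 0.1685 -0.6575  0.8542] M [-0.331  -0.0774 -0.0319] grip 84.8021770411182 0.0
mm [  -2.4024    0.0482 -198.7846] deg [-0.0436 -0.0123  0.0557] | per row x 10 : [-0.0048  0.0001 -0.3976 -0.0007 -0.0002  0.0009]
```

>>> {"method": "jog_arm", "body": {
  "increments": [
    [[0, 0, -0.5, 0, 0, 0, 85], [0, 0, -0.7, 0, 0, 0, 85], [0, 0, -0.7, 0, 0, 0, 85], [0, 0, -0.7, 0, 0, 0, 85], [0, 0, -0.7, 0, 0, 0, 85], [-0.05, 0, -0.48, 0, 0, 0, 85], [0, 0, -0.2, 0, 0, 0, 85], [0, 0, 0, 0, 0, 0, 85]]
  ]
}}

```text
clock: 3.1
eef_pos: [526.3, -174.8, 101.7]
eef_rot: [-1.506, -1.911, -0.64]
force: [-0.1, -0.8, 0.4]
grip_width: 0.992
grip_force: 0.0
```

```bash
python3 - <<'E'
from plan import *
from station import viewer
import cv2
show()
delta((507.1,-90,19.5),toolR(1.81,46),10)
f=viewer.grab_frame('scene')['image'][:,:,::-1][170:350,200:400]
cv2.imwrite('pics/pre.png',cv2.resize(f,None,fx=3.2,fy=3.2,interpolation=cv2.INTER_CUBIC))
E
```

```text
t 3.1 q [-0.6542  0.793   1.5975  0.4742  1.4461 -1.1231] pos [ 526.321  -174.8456  101.711 ] F [-0.1446 -0.7547  0.3893] M [-0.3116 -0.0952 -0.0013] grip 84.70968919952293 0.0
mm [-19.221   84.8456 -82.211 ] deg [-0.0957 -0.0429  0.1687] | per row x 10 : [-0.0384  0.1697 -0.1644 -0.0016 -0.0007  0.0028]
```

View pics/pre.png

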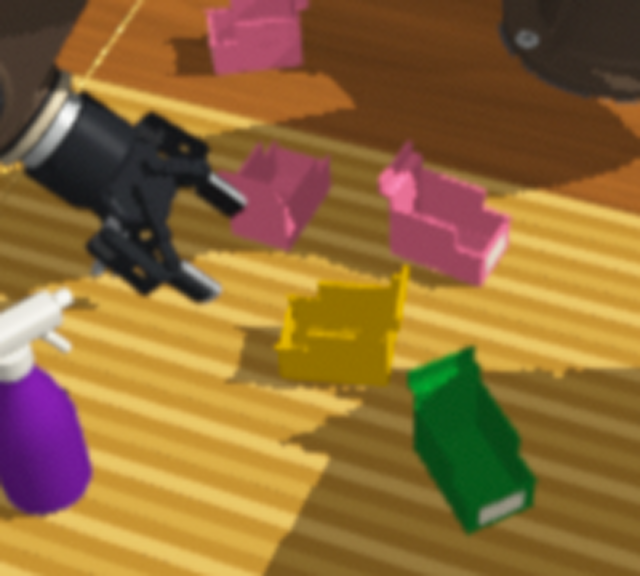

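The fingers point at the yellow bin at about 46°, straddling it (tips near crop pixels (240,205) and (215,295); bin at (340,330)), and the sprayer is clear. Advance and close.

>>> {"method": "jog_arm", "body": {
  "increments": [
    [[-0.04, 0.17, -0.164, 0, 0, 0, 85], [-0.04, 0.17, -0.164, 0, 0, 0, 85], [-0.04, 0.17, -0.164, 0, 0, 0, 85], [-0.04, 0.17, -0.164, 0, 0, 0, 85], [-0.04, 0.17, -0.164, 0, 0, 0, 85], [-0.04, 0.17, -0.164, 0, 0, 0, 85], [-0.04, 0.17, -0.164, 0, 0, 0, 85], [-0.04, 0.17, -0.164, 0, 0, 0, 85], [-0.04, 0.17, -0.164, 0, 0, 0, 85], [-0.03, 0.17, -0.164, 0, 0, 0, 85], [0, 0, 0, 0, 0, 0, 85]]
  ]
}}

```text
clock: 4.25
eef_pos: [506.7, -88.1, 19.4]
eef_rot: [-1.503, -1.912, -0.64]
force: [0.3, -0.8, 1.0]
grip_width: 0.993
grip_force: 0.0
```

>>> {"method": "jog_arm", "body": {
  "increments": [
    [[0, 0, 0, 0, 0, 0, 70], [0, 0, 0, 0, 0, 0, 62], [0, 0, 0, 0, 0, 0, 58], [0, 0, 0, 0, 0, 0, 55], [0, 0, 0, 0, 0, 0, 50], [0, 0, 0, 0, 0, 0, 40], [0, 0, 0, 0, 0, 0, 40], [0, 0, 0, 0, 0, 0, 40]]
  ],
  "newtons": 80
}}

```text
clock: 5.05
eef_pos: [507.6, -89.9, 20.8]
eef_rot: [-1.506, -1.915, -0.641]
force: [0.7, -3.1, 4.8]
grip_width: 0.647
grip_force: 83.3
```

```bash
python3 - <<'E'
from plan import *
show()
E
```

```text
t 5.05 q [-0.5615  0.8636  1.7686  0.5678  1.2072 -1.2001] pos [507.6415 -89.9119  20.8324] F [ 0.7198 -3.0667  4.8185] M [-0.2276  0.2429  0.1049] grip 55.289709573221934 83.26218277215958
```

>>> {"method": "jog_arm", "body": {
  "increments": [
    [[0, 0, 0.1, 0, 0, 0, 40], [0, 0, 0.3, 0, 0, 0, 40], [0, 0, 0.6, 0, 0, 0, 40], [0, 0, 0.8, 0, 0, 0, 40], [0, 0, 0.8, 0, 0, 0, 40], [0, 0, 0.8, 0, 0, 0, 40], [0, 0, 0.8, 0, 0, 0, 40], [0, 0, 0.6, 0, 0, 0, 40], [0, 0, 0.2, 0, 0, 0, 40], [0, 0, 0, 0, 0, 0, 40], [0, 0, 0, 0, 0, 0, 40]]
  ]
}}

```text
clock: 6.15
eef_pos: [506.9, -89.1, 269.4]
eef_rot: [-1.505, -1.913, -0.64]
force: [0.3, -0.2, -1.0]
grip_width: 0.649
grip_force: 84.4
```

```bash
python3 - <<'E'
from plan import *
from station import viewer
import cv2
show()
W=[]
for n,(a,b,c,d) in dict(scene=(90,290,220,420),top=(170,350,260,460)).items():
    f=viewer.grab_frame(n)['image'][:,:,::-1][a:b,c:d]
    W.append(cv2.resize(f,(400,int(400*(b-a)/(d-c))),interpolation=cv2.INTER_CUBIC))
W[1]=cv2.copyMakeBorder(W[1],0,400-W[1].shape[0],0,0,cv2.BORDER_CONSTANT)
cv2.imwrite('pics/held.png',np.hstack(W))
E
```

```text
t 6.15 q [-0.5608  0.5136  1.6375  0.5273  1.6221 -0.9467] pos [506.9446 -89.1445 269.3901] F [ 0.2801 -0.1562 -1.0462] M [-0.499  -0.1419 -0.035 ] grip 55.41051579687236 84.4121664762497
```

View pics/held.png

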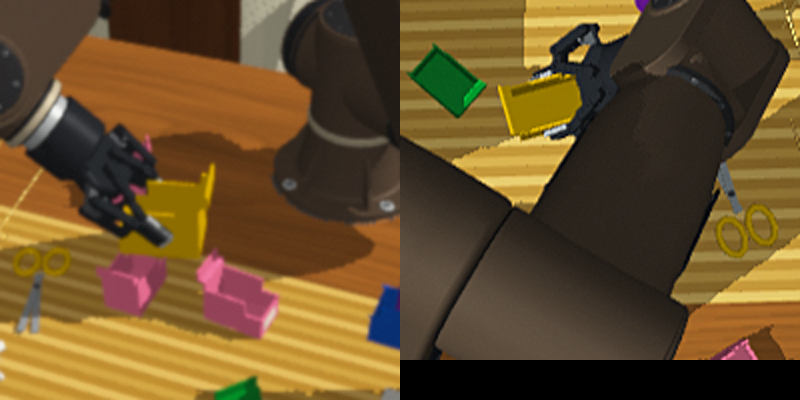

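```bash
python3 - <<'E'
from cam import *
T,S='top','scene';h=27.5+248.6-27.5
B=[(T,(310,211),(52,-28,85)),(T,(316.5,239.5),(52,28,85)),(S,(322,219),(42,-28,0)),(S,(326.2,172.5),(52,28,85))]
def r(p): return np.concatenate([proj(n,body(p,(X[0],X[1],X[2]+h)))-np.array(uv) for n,uv,X in B])
s=least_squares(r,[510,-103,1.81]);print(s.x);print(r(s.x).reshape(-1,2))
b=1.81;bx=np.array([np.cos(b),np.sin(b)]);print('tcp-center along bx, by',(np.array([506.9,-89.1])-s.x[:2])@bx,(np.array([506.9,-89.1])-s.x[:2])@[-bx[1],bx[0]])
E
```

```text
[ 510.58251453 -101.42084202    1.84669865]
[[-1.10960531  2.05468406]
 [-0.05652859 -2.40651981]
 [-1.64214186 -0.1739215 ]
 [ 0.69394781 -1.07592816]]
tcp-center along bx, by 12.84252480798096 0.658496755707235
```

```bash
cat > groove.py <<'E'
import numpy as np, cv2, heapq
k=4; x0,z0=-80,-90           # px/mm, origin of raster (frame: face x=0, sill z=0)
m=np.full((200*k,130*k),255,np.uint8)
def rect(a,b,c,d,v): m[int((c-z0)*k):int((d-z0)*k),int((a-x0)*k):int((b-x0)*k)]=v
rect(0,24,-90,52,0); rect(5,19,-10,23,255); rect(0,5,0,13,255)
D=cv2.distanceTransform(m,cv2.DIST_L2,5)/k
def box(a,b,c,d):
    X,Z=np.meshgrid(np.arange(a,b+.1,.5),np.arange(c,d+.1,.5));return np.c_[X.ravel(),Z.ravel()]
P=np.vstack([box(-3,0,-60,3),box(0,10,0,3),box(7,10,0,16)])
def clear(cx,cz,th,p=P):
    c,s=np.cos(np.radians(th)),np.sin(np.radians(th))
    X=cx+c*p[:,0]+s*p[:,1];Z=cz-s*p[:,0]+c*p[:,1]
    i=np.round((Z-z0)*k).astype(int);j=np.round((X-x0)*k).astype(int)
    return D[i.clip(0,D.shape[0]-1),j.clip(0,D.shape[1]-1)].min()
E
cat > gp.py <<'E'
from groove import *
xs=np.arange(-26,1.1,.5);zs=np.arange(-2,14.1,.5);ts=np.arange(0,61,2)
V=np.array([[[clear(a,b,t) for t in ts] for b in zs] for a in xs]);np.save('V.npy',V)
# widest path from outside to near-home
st=(0,int(np.argmin(abs(zs-5))),23); best={st:9};pr={};h=[(-9,st)]
while h:
    c,n=heapq.heappop(h);c=-c
    if c<best[n]:continue
    for d in [(i,j,l) for i in(-1,0,1) for j in(-1,0,1) for l in(-1,0,1) if (i,j,l)!=(0,0,0)]:
        q=tuple(np.add(n,d))
        if any(v<0 or v>=s for v,s in zip(q,V.shape)):continue
        b=min(c,V[q]) - 1e-4
        if b>best.get(q,0):best[q]=b;pr[q]=n;heapq.heappush(h,(-b,q))
for t in range(0,31,2):
    i=np.unravel_index(np.argmax(V[:,:,t]*(xs[:,None]>-14)),V[:,:,t].shape);print('th',ts[t],'best cx,cz,clear for cx>-14',xs[i[0]],zs[i[1]],V[i[0],i[1],t])
for g in [(-.5,.5,0),(-1,.5,0),(-1,1,0)]:
    n=(int(np.argmin(abs(xs-g[0]))),int(np.argmin(abs(zs-g[1]))),0)
    print(g,best.get(n))
    if n in best:
        L=[]
        while n in pr:L.append((float(xs[n[0]]),float(zs[n[1]]),int(ts[n[2]]),round(float(V[n]),1)));n=pr[n]
        print(L[::-1])
E
python3 gp.py
```

```text
th 0 best cx,cz,clear for cx>-14 -13.5 -2.0 3.5
th 4 best cx,cz,clear for cx>-14 -13.5 -2.0 2.5
th 8 best cx,cz,clear for cx>-14 -1.5 3.5 2.0
th 12 best cx,cz,clear for cx>-14 -1.5 5.0 2.5468998
th 16 best cx,cz,clear for cx>-14 -1.5 5.5 2.9961247
th 20 best cx,cz,clear for cx>-14 -1.5 6.0 3.5453496
th 24 best cx,cz,clear for cx>-14 -1.5 6.5 3.4961247
th 28 best cx,cz,clear for cx>-14 -1.0 6.5 3.2461247
th 32 best cx,cz,clear for cx>-14 -3.0 8.0 2.8484497
th 36 best cx,cz,clear for cx>-14 -4.0 8.5 2.5468998
th 40 best cx,cz,clear for cx>-14 -4.0 9.0 2.5468998
th 44 best cx,cz,clear for cx>-14 -4.5 9.5 2.6492248
th 48 best cx,cz,clear for cx>-14 -5.0 10.0 2.6492248
th 52 best cx,cz,clear for cx>-14 -13.5 5.5 2.8484497
th 56 best cx,cz,clear for cx>-14 -13.5 6.5 2.9992247
th 60 best cx,cz,clear for cx>-14 -13.5 7.5 3.2953496
(-0.5, 0.5, 0) 0.4999
[(-26.0, 4.5, 48, 9.0), (-26.0, 4.0, 48, 9.3), (-26.0, 3.5, 46, 9.3), (-26.0, 3.0, 44, 9.4), (-26.0, 2.5, 42, 9.3), (-26.0, 2.0, 40, 9.5), (-25.5, 1.5, 38, 9.2), (-25.0, 1.0, 38, 9.1), (-24.5, 0.5, 40, 9.1), (-24.0, 0.5, 40, 8.8), (-23.5, 1.0,
[... 4221 characters left out ...]
 10.5, 58, 2.7), (-6.5, 11.0, 60, 2.9), (-6.0, 11.0, 58, 2.8), (-5.5, 11.0, 56, 2.7), (-5.5, 10.5, 54, 2.8), (-5.5, 10.5, 52, 2.6), (-5.5, 10.0, 50, 2.5), (-5.0, 10.0, 48, 2.6), (-5.0, 9.5, 46, 2.5), (-4.5, 9.5, 44, 2.6), (-4.5, 9.0, 42, 2.5), (-4.0, 9.0, 40, 2.5), (-4.0, 8.5, 38, 2.5), (-4.0, 8.5, 36, 2.5), (-3.5, 8.0, 34, 2.8), (-3.5, 7.5, 32, 2.5), (-3.5, 7.5, 30, 2.5), (-3.5, 7.0, 28, 2.5), (-3.0, 6.5, 26, 2.5), (-3.0, 6.0, 24, 2.6), (-2.5, 5.5, 22, 2.6), (-2.5, 5.5, 20, 2.7), (-2.5, 5.0, 18, 2.5), (-2.0, 4.5, 16, 2.7), (-1.5, 4.5, 14, 2.5), (-2.0, 4.0, 12, 2.3), (-1.5, 3.5, 10, 2.0), (-1.5, 3.0, 8, 1.9), (-1.5, 2.5, 6, 1.8), (-1.5, 2.0, 4, 1.5), (-1.5, 1.5, 2, 1.2), (-1.0, 1.0, 0, 1.0)]
```

```bash
cat >> plan.py <<'E'
O=np.array([576.7,214.9]);YAW=1.51;SILL=215.0;YS=-40.0;A,B=28.8,48.2; DX=0.0  # lip from TCP in level bin frame; DX: face correction
def pose(cx,cz,th):
    c,s=np.cos(np.radians(th)),np.sin(np.radians(th))
    X=cx+DX-(c*A+s*B);Z=cz+SILL-(-s*A+c*B)
    ex=np.array([np.cos(YAW),np.sin(YAW)]);ey=np.array([-ex[1],ex[0]])
    return np.r_[O+X*ex+YS*ey,Z],toolR(YAW,46-th)
def lip(s):
    """lip corner (cx,cz), stand y, tip angle, yaw from measured state"""
    Rn=R.from_rotvec(s['eef_rot']).as_matrix();tz=Rn[:,2];by=-Rn[:,1]
    ex=np.array([np.cos(YAW),np.sin(YAW)]);th=46-np.degrees(np.arctan2(tz[:2]@ex,-tz[2]))
    c,q=np.cos(np.radians(th)),np.sin(np.radians(th));d=s['eef_pos'][:2]-O
    print('lip cx %.1f cz %.1f ys %.1f th %.2f'%(d@ex+c*A+q*B-DX,s['eef_pos'][2]-q*A+c*B-SILL,d@[-ex[1],ex[0]],th),'yawerr %.2f roll %.2f'%(np.degrees(np.arctan2(-by[0],by[1])-YAW),np.degrees(np.arcsin(by[2]))),'F',s['force'])
E
python3 - <<'E'
from plan import *
s=show();lip(s)
p,Rt=pose(-70,25,46);print(p);delta(p,Rt,12)
E
```

```text
t 6.25 q [-0.5609  0.5147  1.6373  0.5274  1.6223 -0.9465] pos [507.0495 -89.2183 268.965 ] F [-0.2999 -0.3724 -0.6688] M [-0.5337 -0.0765  0.0178] grip 55.0260205614531 84.41177174448967
lip cx -278.0 cz 101.6 ys 51.0 th 1.17 yawerr 17.10 roll 0.05 F [-0.2999 -0.3724 -0.6688]
[609.0508  88.0217 227.2345]
mm [102.0013 177.2399 -41.7306] deg [-46.1112  -4.1345 -16.1389] | per row x 12 : [ 0.17    0.2954 -0.0696 -0.6404 -0.0574 -0.2242]
```

>>> {"method": "jog_arm", "body": {
  "increments": [
    [[0.17, 0.295, -0.07, -0.64, -0.057, -0.224, 40], [0.17, 0.295, -0.07, -0.64, -0.057, -0.224, 40], [0.17, 0.295, -0.07, -0.64, -0.057, -0.224, 40], [0.17, 0.295, -0.07, -0.64, -0.057, -0.224, 40], [0.17, 0.295, -0.07, -0.64, -0.057, -0.224, 40], [0.17, 0.295, -0.07, -0.64, -0.057, -0.224, 40], [0.17, 0.295, -0.07, -0.64, -0.057, -0.224, 40], [0.17, 0.295, -0.07, -0.64, -0.057, -0.224, 40], [0.17, 0.295, -0.07, -0.64, -0.057, -0.224, 40], [0.17, 0.295, -0.07, -0.64, -0.057, -0.224, 40], [0.17, 0.295, -0.07, -0.64, -0.057, -0.224, 40], [0.17, 0.295, -0.07, -0.64, -0.057, -0.224, 40]]
  ]
}}

```text
clock: 7.45
eef_pos: [609.3, 88.3, 226.8]
eef_rot: [2.286, 2.152, -0.005]
force: [0.4, -0.0, -0.5]
grip_width: 0.646
grip_force: 84.4
```

>>> {"method": "jog_arm", "body": {
  "increments": [
    [[0, 0, 0, 0, 0, 0, 40], [0, 0, 0, 0, 0, 0, 40], [0, 0, 0, 0, 0, 0, 40]]
  ]
}}

```text
clock: 7.75
eef_pos: [609.0, 87.1, 227.6]
eef_rot: [-2.286, -2.154, 0.002]
force: [0.1, -0.2, -0.1]
grip_width: 0.65
grip_force: 84.6
```

```bash
python3 - <<'E'
from plan import *
from station import viewer
import cv2
s=show();lip(s)
p,Rt=pose(-26,25,46);delta(p,Rt,10)
W=[]
for n,(a,b,c,d) in dict(scene=(150,350,300,500),top=(110,310,170,370)).items():
    f=viewer.grab_frame(n)['image'][:,:,::-1][a:b,c:d]
    W.append(cv2.resize(f,(400,400),interpolation=cv2.INTER_CUBIC))
cv2.imwrite('pics/tip.png',np.hstack(W))
E
```

```text
t 7.75 q [ 0.0349  0.4809  1.5878 -0.0005  1.0739  0.0946] pos [609.0086  87.0682 227.599 ] F [ 0.1036 -0.2393 -0.1082] M [ 0.0108 -0.0485  0.0126] grip 55.52428899412374 84.55762445926666
lip cx -70.9 cz 25.3 ys -40.0 th 46.03 yawerr 0.08 roll 0.06 F [ 0.1036 -0.2393 -0.1082]
mm [ 2.7156 44.8721 -0.3645] deg [ 0.0279 -0.0592 -0.0754] | per row x 10 : [ 0.0054  0.0897 -0.0007  0.0005 -0.001  -0.0013]
```

View pics/tip.png

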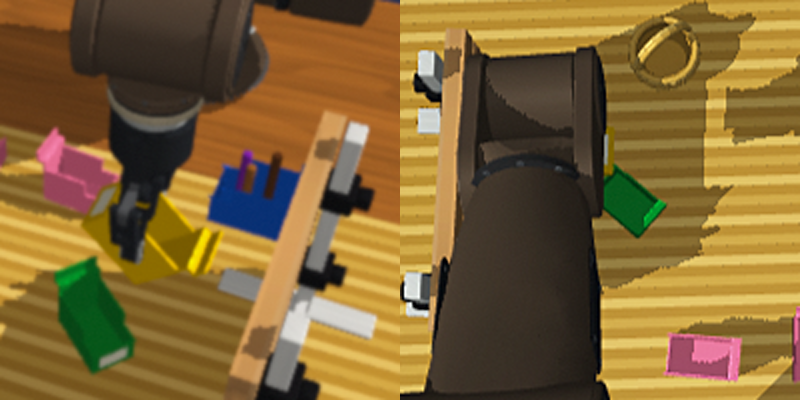

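The bin is tipped at 46° with the lip flange pointing at the panel (left half: flange at (205,250), panel edge at (270,290)). Next I touch the panel face above the groove to find its x position.

>>> {"method": "jog_arm", "body": {
  "increments": [
    [[0.006, 0.1, 0, 0, 0, 0, 40], [0.006, 0.1, 0, 0, 0, 0, 40], [0.006, 0.1, 0, 0, 0, 0, 40], [0.006, 0.1, 0, 0, 0, 0, 40], [0.006, 0.1, 0, 0, 0, 0, 40], [0.006, 0.1, 0, 0, 0, 0, 40], [0.006, 0.1, 0, 0, 0, 0, 40], [0.006, 0.1, 0, 0, 0, 0, 40], [0.006, 0.1, 0, 0, 0, 0, 40], [0, 0, 0, 0, 0, 0, 40], [0, 0, 0, 0, 0, 0, 40]]
  ]
}}

```text
clock: 8.95
eef_pos: [612.1, 132.7, 228.3]
eef_rot: [2.285, 2.154, -0.001]
force: [1.0, -0.9, -1.8]
grip_width: 0.641
grip_force: 84.6
```

>>> {"method": "jog_arm", "body": {
  "increments": [
    [[0, 0.02, 0, 0, 0, 0, 40], [0, 0.02, 0, 0, 0, 0, 40], [0, 0, 0, 0, 0, 0, 40]]
  ]
}}

```text
clock: 9.25
eef_pos: [612.1, 134.6, 228.3]
eef_rot: [2.285, 2.154, -0.0]
force: [-0.5, 1.1, -1.1]
grip_width: 0.65
grip_force: 84.6
```

>>> {"method": "jog_arm", "body": {
  "increments": [
    [[0, 0.02, 0, 0, 0, 0, 40], [0, 0, 0, 0, 0, 0, 40]]
  ]
}}

```text
clock: 9.45
eef_pos: [612.1, 135.7, 228.4]
eef_rot: [2.285, 2.154, -0.0]
force: [-0.1, 0.1, -1.5]
grip_width: 0.647
grip_force: 84.6
```

```bash
python3 - <<'E'
from plan import *
s=show();lip(s)
E
```

```text
t 9.45 q [ 0.1134  0.4963  1.5577 -0.0014  1.0869  0.1733] pos [612.0749 135.6852 228.3509] F [-0.0703  0.1277 -1.5312] M [-0.034   0.0169  0.0388] grip 55.26987288564551 84.55845057964325
lip cx -22.2 cz 26.1 ys -40.1 th 46.06 yawerr 0.08 roll -0.05 F [-0.0703  0.1277 -1.5312]
```

>>> {"method": "jog_arm", "body": {
  "increments": [
    [[0, 0.02, 0, 0, 0, 0, 40], [0, 0, 0, 0, 0, 0, 40]]
  ]
}}

```text
clock: 9.65
eef_pos: [612.1, 136.7, 228.3]
eef_rot: [2.285, 2.154, -0.0]
force: [-0.2, 0.2, -1.4]
grip_width: 0.651
grip_force: 84.6
```

>>> {"method": "jog_arm", "body": {
  "increments": [
    [[0, 0.02, 0, 0, 0, 0, 40], [0, 0, 0, 0, 0, 0, 40]]
  ]
}}

```text
clock: 9.85
eef_pos: [612.1, 137.7, 228.3]
eef_rot: [2.285, 2.154, -0.001]
force: [-0.4, 0.1, -1.1]
grip_width: 0.647
grip_force: 84.6
```

>>> {"method": "jog_arm", "body": {
  "increments": [
    [[0, 0.02, 0, 0, 0, 0, 40], [0, 0, 0, 0, 0, 0, 40]]
  ]
}}

```text
clock: 10.05
eef_pos: [612.1, 138.8, 228.3]
eef_rot: [2.285, 2.154, -0.0]
force: [0.2, -0.1, -1.8]
grip_width: 0.647
grip_force: 84.6
```

>>> {"method": "jog_arm", "body": {
  "increments": [
    [[0, 0.02, 0, 0, 0, 0, 40], [0, 0, 0, 0, 0, 0, 40]]
  ]
}}

```text
clock: 10.25
eef_pos: [612.1, 139.3, 228.4]
eef_rot: [2.285, 2.153, -0.001]
force: [0.5, -2.6, -0.5]
grip_width: 0.647
grip_force: 84.5
```

>>> {"method": "jog_arm", "body": {
  "increments": [
    [[0, 0.014, 0, 0, 0, 0, 40], [0, 0, 0, 0, 0, 0, 40]]
  ]
}}

```text
clock: 10.45
eef_pos: [612.1, 139.5, 228.4]
eef_rot: [2.285, 2.153, -0.002]
force: [-0.9, -7.5, -0.2]
grip_width: 0.646
grip_force: 84.6
```

>>> {"method": "jog_arm", "body": {
  "increments": [
    [[0, -0.06, 0, 0, 0, 0, 40], [0, -0.1, 0, 0, 0, 0, 40], [0, 0, -0.1, 0, 0, 0, 40], [0, 0, -0.1, 0, 0, 0, 40], [0, 0, -0.1, 0, 0, 0, 40], [0, 0, -0.1, 0, 0, 0, 40], [0, 0, -0.05, 0, 0, 0, 40], [0, 0, 0, 0, 0, 0, 40], [0, 0, 0, 0, 0, 0, 40]]
  ]
}}

```text
clock: 11.35
eef_pos: [612.1, 132.4, 205.9]
eef_rot: [2.285, 2.154, -0.0]
force: [0.9, 0.0, -1.5]
grip_width: 0.649
grip_force: 84.5
```

```bash
sed -i 's/DX=0.0/DX=-0.3/' plan.py; python3 - <<'E'
from plan import *
from groove import clear
s=show();lip(s)
for cx in(-17,-15,-13.5,-12,-10,-8,-5):
    ok=[z for z in np.arange(-4,15,.25) if clear(cx,z,46)>0.3]
    print(cx,'free cz',ok[0],ok[-1])
p,Rt=pose(-20,4,46);delta(p,Rt,4)
E
```

```text
t 11.35 q [ 0.1081  0.5176  1.5851 -0.0015  1.0383  0.1681] pos [612.1465 132.3995 205.8661] F [ 0.854   0.024  -1.5222] M [-0.0472  0.0456 -0.0078] grip 55.396643788329335 84.5350894331932
lip cx -25.2 cz 3.6 ys -40.4 th 46.06 yawerr 0.09 roll -0.05 F [ 0.854   0.024  -1.5222]
-17 free cz -2.25 7.0
-15 free cz -0.5 6.5
-13.5 free cz 1.25 6.5
-12 free cz 2.5 6.5
-10 free cz 4.5 8.0
-8 free cz 6.5 10.0
-5 free cz 7.5 13.0
mm [-0.076   5.2303  0.3684] deg [ 0.0674  0.0447 -0.0886] | per row x 4 : [-0.0004  0.0262  0.0018  0.0028  0.0019 -0.0037]
```

>>> {"method": "jog_arm", "body": {
  "increments": [
    [[0.002, 0.04, 0, 0, 0, 0, 40], [0.002, 0.04, 0, 0, 0, 0, 40], [0.002, 0.04, 0, 0, 0, 0, 40], [0, 0, 0, 0, 0, 0, 40]]
  ]
}}

```text
clock: 11.75
eef_pos: [612.4, 138.7, 205.9]
eef_rot: [2.285, 2.154, -0.0]
force: [-0.9, -0.5, -1.1]
grip_width: 0.645
grip_force: 84.5
```

>>> {"method": "jog_arm", "body": {
  "increments": [
    [[0, 0.02, 0, 0, 0, 0, 40], [0, 0, 0, 0, 0, 0, 40]]
  ]
}}

```text
clock: 11.95
eef_pos: [612.3, 139.5, 205.8]
eef_rot: [2.285, 2.154, -0.001]
force: [0.6, -0.1, -0.7]
grip_width: 0.648
grip_force: 84.5
```

>>> {"method": "jog_arm", "body": {
  "increments": [
    [[0, 0.02, 0, 0, 0, 0, 40], [0, 0, 0, 0, 0, 0, 40]]
  ]
}}

```text
clock: 12.15
eef_pos: [612.4, 140.4, 205.8]
eef_rot: [2.285, 2.154, -0.0]
force: [-0.8, -0.1, -1.5]
grip_width: 0.648
grip_force: 84.5
```

>>> {"method": "jog_arm", "body": {
  "increments": [
    [[0, 0.02, 0, 0, 0, 0, 40], [0, 0, 0, 0, 0, 0, 40]]
  ]
}}

```text
clock: 12.35
eef_pos: [612.4, 141.4, 205.9]
eef_rot: [2.285, 2.154, -0.0]
force: [0.6, 0.7, -1.3]
grip_width: 0.645
grip_force: 84.5
```

>>> {"method": "jog_arm", "body": {
  "increments": [
    [[0, 0, 0.02, 0, 0, 0, 40], [0, 0, 0, 0, 0, 0, 40]]
  ]
}}

```text
clock: 12.55
eef_pos: [612.4, 141.3, 207.0]
eef_rot: [2.285, 2.154, -0.0]
force: [-0.4, 0.3, -0.8]
grip_width: 0.645
grip_force: 84.5
```

>>> {"method": "jog_arm", "body": {
  "increments": [
    [[0, 0, 0.02, 0, 0, 0, 40], [0, 0, 0, 0, 0, 0, 40]]
  ]
}}

```text
clock: 12.75
eef_pos: [612.4, 141.3, 208.0]
eef_rot: [2.285, 2.154, -0.0]
force: [-0.3, 0.4, -0.3]
grip_width: 0.646
grip_force: 84.5
```

>>> {"method": "jog_arm", "body": {
  "increments": [
    [[0, 0, 0.016, 0, 0, 0, 40], [0, 0, 0, 0, 0, 0, 40]]
  ]
}}

```text
clock: 12.95
eef_pos: [612.4, 141.4, 208.8]
eef_rot: [2.285, 2.154, -0.0]
force: [0.6, 0.6, -1.4]
grip_width: 0.65
grip_force: 84.5
```

>>> {"method": "jog_arm", "body": {
  "increments": [
    [[0, 0, 0.016, 0, 0, 0, 40], [0, 0, 0, 0, 0, 0, 40]]
  ]
}}

```text
clock: 13.15
eef_pos: [612.4, 141.4, 209.6]
eef_rot: [2.285, 2.154, -0.0]
force: [-0.5, -0.4, -1.4]
grip_width: 0.647
grip_force: 84.5
```

>>> {"method": "jog_arm", "body": {
  "increments": [
    [[0, 0, 0.016, 0, 0, 0, 40], [0, 0, 0, 0, 0, 0, 40]]
  ]
}}

```text
clock: 13.35
eef_pos: [612.3, 141.4, 210.3]
eef_rot: [2.285, 2.154, -0.001]
force: [-0.1, -0.5, -1.1]
grip_width: 0.647
grip_force: 84.5
```

>>> {"method": "jog_arm", "body": {
  "increments": [
    [[0, 0, 0.016, 0, 0, 0, 40], [0, 0, 0, 0, 0, 0, 40]]
  ]
}}

```text
clock: 13.55
eef_pos: [612.2, 141.2, 210.7]
eef_rot: [2.285, 2.154, -0.002]
force: [0.2, -1.4, -4.3]
grip_width: 0.648
grip_force: 85.2
```

>>> {"method": "jog_arm", "body": {
  "increments": [
    [[0, 0, -0.05, 0, 0, 0, 40], [0, 0, -0.05, 0, 0, 0, 40], [0, 0, -0.05, 0, 0, 0, 40], [0, 0, 0, 0, 0, 0, 40]]
  ]
}}

```text
clock: 13.95
eef_pos: [612.2, 141.4, 203.1]
eef_rot: [2.286, 2.154, -0.001]
force: [0.8, -0.5, -1.5]
grip_width: 0.646
grip_force: 85.2
```

>>> {"method": "jog_arm", "body": {
  "increments": [
    [[0, 0, -0.016, 0, 0, 0, 40], [0, 0, 0, 0, 0, 0, 40]]
  ]
}}

```text
clock: 14.15
eef_pos: [612.4, 141.4, 202.7]
eef_rot: [2.285, 2.154, -0.0]
force: [0.5, 0.1, -1.5]
grip_width: 0.646
grip_force: 85.2
```

>>> {"method": "jog_arm", "body": {
  "increments": [
    [[0, 0, -0.016, 0, 0, 0, 40], [0, 0, 0, 0, 0, 0, 40]]
  ]
}}

```text
clock: 14.35
eef_pos: [612.4, 141.3, 201.9]
eef_rot: [2.285, 2.154, -0.001]
force: [-0.4, -0.2, -1.7]
grip_width: 0.644
grip_force: 85.2
```

>>> {"method": "jog_arm", "body": {
  "increments": [
    [[0, 0, -0.016, 0, 0, 0, 40], [0, 0, 0, 0, 0, 0, 40]]
  ]
}}

```text
clock: 14.55
eef_pos: [612.4, 141.3, 201.3]
eef_rot: [2.285, 2.154, -0.0]
force: [-1.0, -0.4, 0.2]
grip_width: 0.644
grip_force: 85.7
```

>>> {"method": "jog_arm", "body": {
  "increments": [
    [[0, 0, -0.01, 0, 0, 0, 40], [0, 0, 0, 0, 0, 0, 40]]
  ]
}}

```text
clock: 14.75
eef_pos: [612.5, 141.3, 201.0]
eef_rot: [2.285, 2.153, 0.0]
force: [0.0, -1.6, 2.8]
grip_width: 0.644
grip_force: 86.0
```

```bash
sed -i 's/SILL=215.0/SILL=216.0/' plan.py; python3 - <<'E'
from plan import *
from groove import clear
s=show();lip(s)
W=[(-16.2,2.7,46),(-13.5,4,46),(-9.5,6.5,46),(-5,9.7,46),(-4,8.5,36),(-3,6,24),(-1.8,4.4,14),(-1.5,3,8),(-1.2,1,0)]
p,Rt=pose(*W[0]);delta(p,Rt,1)
for a,b in zip(W,W[1:]):
    n=np.linspace(0,1,7); print(a,b,'minclear',min(clear(*(np.array(a)*(1-t)+np.array(b)*t)) for t in n))
    pa,Ra=pose(*a); p,Rt=pose(*b);delta(p,Rt,1,dict(eef_pos=pa,eef_rot=R.from_matrix(Ra).as_rotvec()))
E
```

```text
t 14.75 q [ 0.1222  0.5256  1.5848 -0.0015  1.0301  0.1823] pos [612.4892 141.3209 200.9661] F [ 0.0098 -1.5671  2.7856] M [0.1711 0.0389 0.0886] grip 55.02800552828789 86.0320571064949
lip cx -16.3 cz -2.3 ys -40.2 th 46.06 yawerr 0.08 roll -0.08 F [ 0.0098 -1.5671  2.7856]
mm [-0.1879  0.1019  4.9684] deg [ 0.0636  0.0722 -0.0829] | per row x 1 : [-0.0038  0.002   0.0994  0.0106  0.012  -0.0138]
(-16.2, 2.7, 46) (-13.5, 4, 46) minclear 2.4984498
mm [0.164 2.695 1.3  ] deg [0. 0. 0.] | per row x 1 : [0.0033 0.0539 0.026  0.     0.     0.    ]
(-13.5, 4, 46) (-9.5, 6.5, 46) minclear 1.4
mm [0.243  3.9926 2.5   ] deg [0. 0. 0.] | per row x 1 : [0.0049 0.0799 0.05   0.     0.     0.    ]
(-9.5, 6.5, 46) (-5, 9.7, 46) minclear 1.09845
mm [0.2734 4.4917 3.2   ] deg [0. 0. 0.] | per row x 1 : [0.0055 0.0898 0.064  0.     0.     0.    ]
(-5, 9.7, 46) (-4, 8.5, 36) minclear 2.4499998
mm [  0.2459   4.0399 -10.5009] deg [ 9.9815 -0.6076  0.    ] | per row x 1 : [ 0.0049  0.0808 -0.21    1.6636 -0.1013  0.    ]
(-4, 8.5, 36) (-3, 6, 24) minclear 2.4469
mm [  0.4081   6.7037 -12.7525] deg [11.9778 -0.7291 -0.    ] | per row x 1 : [ 0.0082  0.1341 -0.255   1.9963 -0.1215 -0.    ]
(-3, 6, 24) (-1.8, 4.4, 14) minclear 2.5468998
mm [ 0.4563  7.4958 -9.082 ] deg [ 9.9815 -0.6076 -0.    ] | per row x 1 : [ 0.0091  0.1499 -0.1816  1.6636 -0.1013 -0.    ]
(-1.8, 4.4, 14) (-1.5, 3, 8) minclear 1.8976749
mm [ 0.2842  4.6686 -5.3218] deg [ 5.9889 -0.3646 -0.    ] | per row x 1 : [ 0.0057  0.0934 -0.1064  0.9982 -0.0608 -0.    ]
(-1.5, 3, 8) (-1.2, 1, 0) minclear 1.0
mm [ 0.4088  6.7154 -6.4773] deg [ 7.9852 -0.4861  0.    ] | per row x 1 : [ 0.0082  0.1343 -0.1295  1.3309 -0.081   0.    ]
```

>>> {"method": "jog_arm", "body": {
  "increments": [
    [[0, 0, 0.05, 0, 0, 0, 40], [0, 0, 0.05, 0, 0, 0, 40], [0.003, 0.054, 0.026, 0, 0, 0, 40], [0.003, 0.04, 0.018, 0, 0, 0, 40], [0, 0, 0, 0, 0, 0, 40]]
  ]
}}

```text
clock: 15.25
eef_pos: [612.7, 146.4, 207.9]
eef_rot: [2.285, 2.154, -0.0]
force: [-0.6, -0.2, -1.0]
grip_width: 0.647
grip_force: 85.6
```

>>> {"method": "jog_arm", "body": {
  "increments": [
    [[0.002, 0.018, 0.017, 0, 0, 0, 40], [0.002, 0.018, 0.017, 0, 0, 0, 40], [0, 0, 0, 0, 0, 0, 40]]
  ]
}}

```text
clock: 15.55
eef_pos: [612.9, 147.9, 209.6]
eef_rot: [2.285, 2.154, -0.0]
force: [-0.6, 0.2, -0.7]
grip_width: 0.646
grip_force: 85.6
```

>>> {"method": "jog_arm", "body": {
  "increments": [
    [[0.002, 0.017, 0.016, 0, 0, 0, 40], [0.002, 0.017, 0.016, 0, 0, 0, 40], [0, 0, 0, 0, 0, 0, 40]]
  ]
}}

```text
clock: 15.85
eef_pos: [613.1, 149.6, 211.3]
eef_rot: [2.285, 2.154, -0.0]
force: [0.1, 0.5, -1.0]
grip_width: 0.646
grip_force: 85.6
```

```bash
python3 - <<'E'
from plan import *
s=show();lip(s)
E
```

```text
t 15.85 q [ 0.1353  0.5188  1.5666 -0.0015  1.0555  0.1952] pos [613.0991 149.6255 211.2679] F [ 0.1373  0.4549 -0.9881] M [ 0.0371 -0.0028 -0.066 ] grip 55.12936155159387 85.62519550323486
lip cx -7.9 cz 8.0 ys -40.3 th 46.06 yawerr 0.09 roll -0.05 F [ 0.1373  0.4549 -0.9881]
```

Free so far. Go on to (-5, 10), then start lowering the front in stages.

>>> {"method": "jog_arm", "body": {
  "increments": [
    [[0.002, 0.03, 0.018, 0, 0, 0, 40], [0.002, 0.028, 0.018, 0, 0, 0, 40], [0, 0, 0, 0, 0, 0, 40]]
  ]
}}

```text
clock: 16.15
eef_pos: [613.3, 152.6, 213.1]
eef_rot: [2.285, 2.154, -0.0]
force: [-0.5, -0.1, -2.0]
grip_width: 0.645
grip_force: 85.6
```

>>> {"method": "jog_arm", "body": {
  "increments": [
    [[0.002, 0.04, -0.105, 0.83, -0.05, 0, 40], [0.002, 0.04, -0.105, 0.83, -0.05, 0, 40], [0, 0, 0, 0, 0, 0, 40], [0, 0, 0, 0, 0, 0, 40]]
  ]
}}

```text
clock: 16.55
eef_pos: [613.6, 155.9, 202.5]
eef_rot: [-2.198, -2.07, -0.189]
force: [0.5, 0.0, -1.2]
grip_width: 0.648
grip_force: 85.5
```

```bash
python3 - <<'E'
from plan import *
s=show();lip(s)
p,Rt=pose(-3,6,24);delta(p,Rt,2)
E
```

```text
t 16.55 q [0.0762 0.5179 1.6059 0.2008 1.003  0.0293] pos [613.5633 155.9408 202.5215] F [ 0.4891  0.0471 -1.2159] M [-0.1085  0.0027  0.0048] grip 55.36009659958997 85.47506466507912
lip cx -4.6 cz 8.4 ys -40.4 th 36.22 yawerr 0.04 roll -0.04 F [ 0.4891  0.0471 -1.2159]
mm [  0.0725   7.4049 -12.8404] deg [12.2035 -0.7006 -0.032 ] | per row x 2 : [ 0.0007  0.074  -0.1284  1.017  -0.0584 -0.0027]
```

>>> {"method": "jog_arm", "body": {
  "increments": [
    [[0.003, 0.049, -0.085, 0.67, -0.04, 0, 40], [0.003, 0.049, -0.085, 0.67, -0.04, 0, 40], [0.003, 0.049, -0.085, 0.67, -0.04, 0, 40], [0, 0, 0, 0, 0, 0, 40], [0, 0, 0, 0, 0, 0, 40]]
  ]
}}

```text
clock: 17.05
eef_pos: [614.0, 163.8, 189.9]
eef_rot: [-2.077, -1.957, -0.401]
force: [0.4, 0.3, 0.3]
grip_width: 0.646
grip_force: 85.5
```

```bash
python3 - <<'E'
from plan import *
s=show();lip(s)
p,Rt=pose(-2,4.4,14);delta(p,Rt,2)
E
```

```text
t 17.05 q [ 0.0053  0.5359  1.6568  0.4646  0.9754 -0.2044] pos [614.0253 163.7927 189.8892] F [0.3875 0.295  0.3216] M [-0.3076  0.0775  0.0139] grip 55.129688458251 85.48100844025612
lip cx -2.4 cz 6.1 ys -40.4 th 24.18 yawerr 0.08 roll -0.04 F [0.3875 0.295  0.3216]
mm [ 0.0547  6.8492 -9.2901] deg [10.1596 -0.5672 -0.0788] | per row x 2 : [ 0.0005  0.0685 -0.0929  0.8466 -0.0473 -0.0066]
```

>>> {"method": "jog_arm", "body": {
  "increments": [
    [[0.003, 0.069, -0.093, 0.845, -0.048, 0, 40], [0.003, 0.069, -0.093, 0.845, -0.048, 0, 40], [0, 0, 0, 0, 0, 0, 40], [0, 0, 0, 0, 0, 0, 40]]
  ]
}}

```text
clock: 17.45
eef_pos: [614.3, 170.7, 180.6]
eef_rot: [-1.968, -1.855, -0.563]
force: [0.4, -0.8, -0.9]
grip_width: 0.647
grip_force: 85.5
```

```bash
python3 - <<'E'
from plan import *
s=show();lip(s)
p,Rt=pose(-1.8,3,8);delta(p,Rt,1)
E
```

```text
t 17.45 q [-0.0496  0.5654  1.696   0.6825  0.9949 -0.4052] pos [614.3101 170.6778 180.597 ] F [ 0.3544 -0.836  -0.855 ] M [-0.3238  0.0687 -0.022 ] grip 55.26837891477981 85.48591554164886
lip cx -1.9 cz 4.4 ys -40.2 th 14.06 yawerr 0.09 roll -0.01 F [ 0.3544 -0.836  -0.855 ]
mm [ 0.048   4.5329 -5.3197] deg [ 6.0499 -0.3565 -0.0851] | per row x 1 : [ 0.001   0.0907 -0.1064  1.0083 -0.0594 -0.0142]
```

>>> {"method": "jog_arm", "body": {
  "increments": [
    [[0.002, 0.045, -0.053, 0.505, -0.03, 0, 40], [0.002, 0.045, -0.053, 0.505, -0.03, 0, 40], [0, 0, 0, 0, 0, 0, 40], [0, 0, 0, 0, 0, 0, 40]]
  ]
}}

```text
clock: 17.85
eef_pos: [614.5, 175.4, 175.5]
eef_rot: [-1.899, -1.79, -0.655]
force: [0.7, -0.2, -0.7]
grip_width: 0.644
grip_force: 85.5
```

```bash
python3 - <<'E'
from plan import *
s=show();lip(s)
p,Rt=pose(-1.8,2.2,4);delta(p,Rt,1)
p,Rt=pose(-1.3,1.2,0);delta(p,Rt,1)
E
```

```text
t 17.85 q [-0.0787  0.5895  1.7177  0.806   1.0236 -0.5218] pos [614.5103 175.3604 175.4982] F [ 0.6804 -0.2221 -0.7274] M [-0.4285  0.0411  0.0094] grip 55.03084193729276 85.49860998988152
lip cx -1.7 cz 3.2 ys -40.1 th 7.96 yawerr 0.10 roll -0.03 F [ 0.6804 -0.2221 -0.7274]
mm [ 0.0383  2.9803 -3.3718] deg [ 3.95   -0.2024 -0.0975] | per row x 1 : [ 0.0008  0.0596 -0.0674  0.6583 -0.0337 -0.0163]
mm [ 0.2687  6.7654 -6.4982] deg [ 7.9428 -0.442  -0.0962] | per row x 1 : [ 0.0054  0.1353 -0.13    1.3238 -0.0737 -0.016 ]
```

>>> {"method": "jog_arm", "body": {
  "increments": [
    [[0.001, 0.03, -0.034, 0.33, -0.017, 0, 40], [0.001, 0.03, -0.034, 0.33, -0.017, 0, 40], [0, 0, 0, 0, 0, 0, 40], [0, 0, 0, 0, 0, 0, 40]]
  ]
}}

```text
clock: 18.25
eef_pos: [614.6, 178.3, 172.1]
eef_rot: [-1.853, -1.747, -0.713]
force: [0.1, 0.1, -0.9]
grip_width: 0.647
grip_force: 85.5
```

>>> {"method": "jog_arm", "body": {
  "increments": [
    [[0.002, 0.037, -0.03, 0.33, -0.02, 0, 40], [0, 0, 0, 0, 0, 0, 40], [0, 0, 0, 0, 0, 0, 40]]
  ]
}}

```text
clock: 18.55
eef_pos: [614.7, 180.0, 170.4]
eef_rot: [-1.83, -1.724, -0.741]
force: [-0.0, 0.6, -1.4]
grip_width: 0.648
grip_force: 85.5
```

```bash
python3 - <<'E'
from plan import *
s=show();lip(s)
p,Rt=pose(-1.2,0.6,0);delta(p,Rt,1)
E
```

```text
t 18.55 q [-0.1046  0.6186  1.7373  0.9189  1.0636 -0.6293] pos [614.6835 180.0464 170.3897] F [-0.0283  0.5824 -1.42  ] M [-0.4969  0.0455 -0.005 ] grip 55.35254853174774 85.51209837198257
lip cx -1.8 cz 1.6 ys -40.0 th 1.93 yawerr 0.07 roll 0.00 F [-0.0283  0.5824 -1.42  ]
mm [ 0.1016  2.1792 -1.9897] deg [ 1.9274 -0.117  -0.07  ] | per row x 1 : [ 0.002   0.0436 -0.0398  0.3212 -0.0195 -0.0117]
```

>>> {"method": "jog_arm", "body": {
  "increments": [
    [[0.001, 0.02, -0.014, 0.16, -0.01, 0, 40], [0.001, 0.022, -0.014, 0.16, -0.01, 0, 40], [0, 0, 0, 0, 0, 0, 40], [0, 0, 0, 0, 0, 0, 40]]
  ]
}}

```text
clock: 18.95
eef_pos: [614.7, 182.0, 168.6]
eef_rot: [-1.807, -1.701, -0.768]
force: [0.3, 0.6, -1.1]
grip_width: 0.647
grip_force: 85.5
```

>>> {"method": "jog_arm", "body": {
  "increments": [
    [[0, 0, -0.014, 0, 0, 0, 40], [0, 0, 0, 0, 0, 0, 40], [0, 0, 0, 0, 0, 0, 40]]
  ]
}}

```text
clock: 19.25
eef_pos: [614.7, 182.1, 168.1]
eef_rot: [-1.807, -1.702, -0.768]
force: [0.5, 0.3, -1.1]
grip_width: 0.646
grip_force: 85.5
```

```bash
python3 - <<'E'
from plan import *
s=show();lip(s)
E
```

```text
t 19.25 q [-0.1117  0.6301  1.7439  0.9555  1.078  -0.6646] pos [614.7269 182.1271 168.1226] F [ 0.4725  0.2851 -1.1394] M [-0.508   0.0228 -0.016 ] grip 55.195381770214546 85.51329642534256
lip cx -1.4 cz 0.4 ys -39.9 th -0.09 yawerr 0.06 roll 0.00 F [ 0.4725  0.2851 -1.1394]
```

Level, with the lip 0.4 mm above the estimated sill. Press down gently.

>>> {"method": "jog_arm", "body": {
  "increments": [
    [[0, 0, -0.014, 0, 0, 0, 40], [0, 0, 0, 0, 0, 0, 40]]
  ]
}}

```text
clock: 19.45
eef_pos: [614.7, 182.2, 167.3]
eef_rot: [-1.807, -1.702, -0.768]
force: [0.2, 0.0, -1.2]
grip_width: 0.646
grip_force: 85.5
```

>>> {"method": "jog_arm", "body": {
  "increments": [
    [[0, 0, -0.012, 0, 0, 0, 40], [0, 0, 0, 0, 0, 0, 40]]
  ]
}}

```text
clock: 19.65
eef_pos: [614.8, 182.2, 166.9]
eef_rot: [-1.806, -1.702, -0.769]
force: [-0.8, 0.4, 0.2]
grip_width: 0.648
grip_force: 85.7
```

>>> {"method": "jog_arm", "body": {
  "increments": [
    [[0, 0, -0.012, 0, 0, 0, 40], [0, 0, 0, 0, 0, 0, 40]]
  ]
}}

```text
clock: 19.85
eef_pos: [614.8, 182.3, 166.7]
eef_rot: [-1.806, -1.701, -0.77]
force: [-1.1, 1.0, 5.1]
grip_width: 0.65
grip_force: 86.0
```

>>> {"method": "jog_arm", "body": {
  "increments": [
    [[0, 0, -0.01, 0, 0, 0, 40], [0, 0, 0, 0, 0, 0, 40], [0, 0, 0, 0, 0, 0, 40], [0, 0, 0, 0, 0, 0, 40], [0, 0, 0, 0, 0, 0, 40]]
  ]
}}

```text
clock: 20.35
eef_pos: [614.8, 182.3, 166.6]
eef_rot: [-1.805, -1.701, -0.77]
force: [-2.0, -1.5, 7.5]
grip_width: 0.644
grip_force: 86.3
```

```bash
python3 - <<'E'
from plan import *
from station import viewer
import cv2
s=show();lip(s)
W=[]
for n,(a,b,c,d) in dict(scene=(180,330,320,470),top=(130,330,170,370)).items():
    f=viewer.grab_frame(n)['image'][:,:,::-1][a:b,c:d]
    W.append(cv2.resize(f,(400,400),interpolation=cv2.INTER_CUBIC))
cv2.imwrite('pics/home.png',np.hstack(W))
E
```

```text
t 20.35 q [-0.1118  0.6326  1.745   0.9586  1.0766 -0.6693] pos [614.836  182.33   166.6449] F [-1.9522 -1.4804  7.504 ] M [0.8375 0.1576 0.293 ] grip 54.99469673286665 86.27679079771042
lip cx -1.2 cz -1.1 ys -40.0 th -0.17 yawerr 0.07 roll -0.04 F [-1.9522 -1.4804  7.504 ]
```

View pics/home.png

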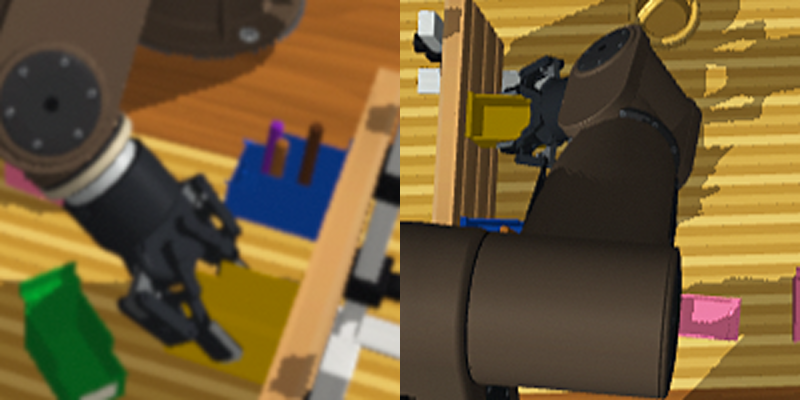

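The yellow bin sits square against the panel (right half: bin at (500,120), its back on the panel edge at col 470), clear of the blue bin. Press to about 10 N and hold, then ease off and release.

>>> {"method": "jog_arm", "body": {
  "increments": [
    [[0, 0, -0.004, 0, 0, 0, 40], [0, 0, 0, 0, 0, 0, 40], [0, 0, 0, 0, 0, 0, 40], [0, 0, 0, 0, 0, 0, 40], [0, 0, 0, 0, 0, 0, 40], [0, 0, 0, 0, 0, 0, 40]]
  ]
}}

```text
clock: 21.05
eef_pos: [614.9, 182.4, 166.6]
eef_rot: [-1.805, -1.701, -0.771]
force: [-2.2, -0.4, 8.2]
grip_width: 0.647
grip_force: 86.3
```

>>> {"method": "jog_arm", "body": {
  "increments": [
    [[0, 0, 0.012, 0, 0, 0, 40], [0, 0, 0, 0, 0, 0, 40]]
  ],
  "newtons": 20
}}

```text
clock: 21.25
eef_pos: [614.8, 182.3, 166.7]
eef_rot: [-1.806, -1.702, -0.77]
force: [-2.0, -0.4, 5.6]
grip_width: 0.645
grip_force: 86.1
```

>>> {"method": "jog_arm", "body": {
  "increments": [
    [[0, 0, 0, 0, 0, 0, 54], [0, 0, 0, 0, 0, 0, 56], [0, 0, 0, 0, 0, 0, 58], [0, 0, 0, 0, 0, 0, 60], [0, 0, 0, 0, 0, 0, 63], [0, 0, 0, 0, 0, 0, 66], [0, 0, 0, 0, 0, 0, 70], [0, 0, 0, 0, 0, 0, 70]]
  ]
}}

```text
clock: 22.05
eef_pos: [614.7, 182.1, 166.0]
eef_rot: [-1.807, -1.702, -0.768]
force: [-0.5, -0.5, -0.3]
grip_width: 0.816
grip_force: 0.0
```

```bash
python3 - <<'E'
from plan import *
s=show();lip(s)
tz=R.from_rotvec(s['eef_rot']).as_matrix()[:,2];print('back 100 along tool',-100*tz)
E
```

```text
t 22.05 q [-0.1116  0.6331  1.7452  0.9573  1.0756 -0.6685] pos [614.7009 182.1487 166.0311] F [-0.4823 -0.5019 -0.2875] M [-0.303  -0.0015  0.0193] grip 69.68671340905455 0.0
lip cx -1.4 cz -1.7 ys -39.9 th -0.09 yawerr 0.06 roll 0.01 F [-0.4823 -0.5019 -0.2875]
back 100 along tool [ -4.2908 -71.9139  69.354 ]
```

Released without a jump. Open fully and retreat along the tool axis.

>>> {"method": "jog_arm", "body": {
  "increments": [
    [[0, 0, 0, 0, 0, 0, 80], [0, 0, 0, 0, 0, 0, 85], [-0.009, -0.144, 0.139, 0, 0, 0, 85], [-0.017, -0.288, 0.277, 0, 0, 0, 85], [-0.017, -0.288, 0.277, 0, 0, 0, 85], [-0.017, -0.288, 0.277, 0, 0, 0, 85], [-0.017, -0.288, 0.277, 0, 0, 0, 85], [-0.017, -0.288, 0.277, 0, 0, 0, 85], [-0.017, -0.288, 0.277, 0, 0, 0, 85], [-0.009, -0.144, 0.139, 0, 0, 0, 85], [0, 0, 0, 0, 0, 0, 85], [0, 0, 0, 0, 0, 0, 85]]
  ]
}}

```text
clock: 23.25
eef_pos: [608.5, 81.5, 262.8]
eef_rot: [-1.807, -1.701, -0.768]
force: [0.9, 0.5, 0.1]
grip_width: 0.996
grip_force: 0.0
```

```bash
python3 - <<'E'
from plan import *
from station import viewer
import cv2
s=show()
W=[]
for n,(a,b,c,d) in dict(scene=(180,330,320,470),top=(130,330,170,370)).items():
    f=viewer.grab_frame(n)['image'][:,:,::-1][a:b,c:d]
    W.append(cv2.resize(f,(400,400),interpolation=cv2.INTER_CUBIC))
cv2.imwrite('pics/end.png',np.hstack(W))
E
```

```text
t 23.25 q [-0.2781  0.5134  1.6589  0.8171  1.3041 -0.5831] pos [608.5465  81.4953 262.7903] F [0.9116 0.4901 0.1242] M [-0.3005  0.0674  0.0038] grip 85.03770300866127 0.0
```

View pics/end.png

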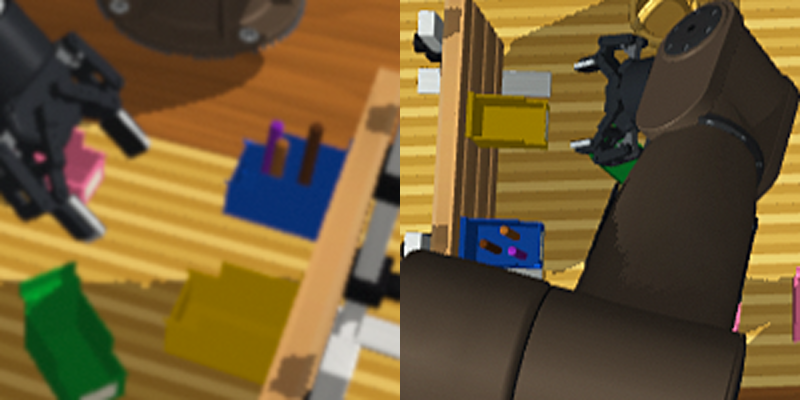

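The yellow bin hangs level and square against the panel (right half: (510,120)), aligned like the blue bin at (500,243), and the gripper is clear.

```bash
python3 -c "
from station import arm
print(arm.job_done())"
```

```text
the job is handed in; nothing more can be done
None
```

The yellow bin hangs by its lip in the clear part of the top groove, pressed home with about 9 N and then released; in the last picture it looked level and square to the panel, and the job is handed in (no verdict came back).

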